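# Turn the leaf of the recipe ring book

### The job

The recipe book lies open on the worktop with a honey jar standing on its bare left-hand cover. Push the jar off the book to the left, without picking it up, so that it stands upright on the worktop, and leave the other things that lie about where they are. Then push the loose leaf, which stands ajar on the right, up and over the rings and press it down until it lies flat on the left-hand cover.

Things in the scene. Friction and masses are not known exactly. Their poses are not given: they have to be found in the camera images.
- book: Open ring book, fixed to the worktop: grey covers 177 mm (along the spine) x 264 mm x 4 mm thick. Origin: on the worktop under the middle of the spine. x runs along the spine, away from the robot; y to the left cover; z up. Two steel rings at x = -40 and +40 mm span y = -14 to +14 mm and reach z = 27 mm. The bare left cover ends at y = 132 mm, the right one at y = -132 mm.
- right_stack (a point): Middle of the top of the fixed stack of board leaves on the right cover, 19 mm above the worktop. The stack is 165 mm along x and reaches from y = -6 to -125 mm; two of its index tabs, centred at x = -55 and -10 mm, stand out to y = -141 mm, at z = 10 to 19 mm.
- ring_centre (a point): Centre line of the rings, 13 mm above the worktop, at the middle of the spine: the axis about which the leaf turns (along the book's x). The loose leaf is a rigid kraft board 3 mm thick, 100 g, 165 mm along the spine, reaching from 6 to 125 mm out from this axis. At joint angle 0 its mid-plane lies 7.5 mm above the axis, at 3.14 it lies 7.5 mm below (its upper surface then 7 mm above the worktop).
- leaf (a joint): Angle of the loose leaf about the rings, rad: 0 flat on the right-hand stack, 1.57 upright, 3.14 flat on the left cover; it stops at both ends. It starts ajar, 0.25 to 0.6. It is tight on the rings and stays at whatever angle it is left: it neither falls over nor settles flat by itself. About 1.5 N at its outer edge moves it.
- leaf_tab (a point): Middle of the leaf's index tab, in the leaf's mid-plane: 133 mm out from the ring axis and 35 mm from the middle of the spine towards +x. The tab is 40 mm wide along the spine, 3 mm thick and stands out 16 mm past the leaf's outer edge.
- honey_jar: Round glass jar of honey with a green lid, 59 mm in diameter, 85 mm tall, 0.27 kg, straight sides. Origin: centre of its underside, z up. It stands on the left-hand cover, its middle 75 to 90 mm left of the spine.
- teaspoon: Steel teaspoon, 132 x 28 x 12 mm, lying on the worktop along the book's far edge; origin at its middle. Leave it alone.
- coffee_scoop: Steel coffee measure with a flat handle, 136 x 47 x 24 mm, lying to the right of the book's far corner; origin at its middle. Leave it alone.
- capsule_a: Aluminium coffee capsule, 37 mm across, 22 mm tall, to the right of the book's near corner; origin under its centre. Leave it alone.
- capsule_b: Second coffee capsule of the same size, further to the right; origin under its centre. Leave it alone.
- espresso_cup: Small striped cup, 63 x 90 x 49 mm with its handle, well to the left of the book; origin under its middle. Leave it alone.
- vanilla_bottle: Small dropper bottle, 33 mm across, 102 mm tall, well to the right of the book; origin under its centre. Leave it alone.
There are look-alikes about, which are no part of the job. What is shaped like the honey_jar but blue is not meant.

How it is judged:
On the way, in this order (a step that is already met when the one before it is completed fails the run):
1. the honey jar stands upright on the worktop to the left of the book, before the leaf is turned (height (world z) of honey_jar below 0.002 m and angle between honey_jar's own z axis and vertical below 0.05 rad and value of joint leaf below 1.2 rad and y of honey_jar in the frame of book above 0.14 m), for 0.2 s.
2. the leaf has passed the upright (value of joint leaf above 1.8 rad).
At the end, for the whole second after the job is handed in: The leaf lies flat on the left cover (within 0.07 rad of its stop, about 9 mm at its outer edge) and is still; the honey jar stands upright and still on the worktop to the left of the book, wholly off it (its middle over 140 mm left of the spine) (value of joint leaf above 3.07 rad and velocity of joint leaf below 0.1 rad/s and height (world z) of honey_jar between -0.003 and 0.002 m and angle between honey_jar's own z axis and vertical below 0.05 rad and linear speed of honey_jar below 0.02 m/s and y of honey_jar in the frame of book above 0.14 m); the robot touches nothing.
It fails at once if the honey jar is lifted (more than 14 mm above where it stood) (height (world z) of honey_jar above 0.018 m).
It fails at once if the honey jar is tipped over (angle between honey_jar's own z axis and vertical above 0.6 rad).
It fails at once if another thing on the worktop is moved by more than 20 mm (distance of any of teaspoon, coffee_scoop, capsule_a, capsule_b, espresso_cup, vanilla_bottle from where it was at the start of the episode above 0.02 m).
It also fails if it takes over 61 s, if anything falls off the work surface, if the arm or the gripper's body presses on something with over 40 N, if the wrist force passes 120 N, or if a joint passes its speed limit or range.

### The arm

A 6-joint arm with a two-finger parallel gripper is mounted at the origin on a cart in front of the work surface, level with it; the furniture and walls round the work are solid. World frame = base frame: x ahead of the robot, y to its left, z up, the work surface at z = 0. Lengths are in m, angles in rad, forces in N, time in s.
With the tool pointing down it reaches from about 0.35 to 0.975 m from the base axis. Payload 4.9 kg.
Tool frame: the origin (TCP) lies between the finger pads; the fingertips stand 22 mm ahead of it and the grasp point (between the pads) lies 3 mm ahead of it; z points along the fingers, y is the line along which they close (so a half turn about z gives the same grasp; the last joint's range is limited). The gripper opens to 85 mm and grips with 20 to 120 N. Pads are 22 mm wide; open, the fingers measure 114 mm over their backs; the gripper's body (76 mm by 85 mm) begins 54 mm behind the grasp point. The pads swing forward as they close: fully open they stand 13 mm farther back than shut.
Start: joints at [-1.334, 0.053, 1.613, -0, 1.476, -0.119], TCP at [0.218, -0.586, 0.253] pointing down, gripper open.
Joint ranges: [-3.01, 3.01], [-1.01, 2.22], [0.06, 2.58], [-1.02, 4.17], [0.09, 2.62], [-3.14, 3.14]. Speed limits (rad/s): [2.57, 2.57, 3.14, 3.14, 3.14, 3.14].

### API

Orientations are given as a unit quaternion [w, x, y, z].
In Python, from plant import state, grab_frame, get_calibration, job_done, recognise, regions_of gives the robot as it stands.
- The arm moves only by the tool apply_moves, never from a script. Its argument "targets" is a list of rows, each an object with "translation": the shift along the tool's x, y, z normalised to -1 to 1, where 1 is 100 mm, a list of three; "twist": the turn about the tool's z normalised to -1 to 1, where 1 is 0.1 rad; "hand": the opening, from 0 (shut) to 1 (fully open). A call has 1 to 8 rows; each row shifts and turns the commanded pose from where the row before left it, along the tool's axes as they then stand; what a row does not reach is not made up. A row lasts 1/10 s, in which the tool goes at most 50 mm and 8.59 degrees, less where a joint would pass 70% of its speed; a pose out of reach is approached as far as the arm can. A call with a number of a shift or a turn outside -1 to 1 is refused whole. A call with a gripper value outside its range is refused whole. The fingers move at their own pace and stop on an object; the grip force is fixed at half the most. Time passes only in rows, so rows that do not move let the fingers close. It gives the time, the measured TCP pose, the force, the opening and the grip force at its end, in the units of the state.
- state(): the state, without advancing time (a new reading comes with each control period).
- grab_frame(name): name is "scene" or "side" or "wrist"; returns the picture (420x560x3 uint8, red, green, blue); there is no depth.
- get_calibration(name): a dict with "camera_matrix" (3x3 intrinsics, pixels), "pose" (4x4, takes a point from camera to world coordinates). Camera axes: x right, y up, looking along -z (the intrinsics and any distortion apply to the point x, -y, -z); pixel columns grow to the right and rows downward; lengths in m; the calibration is good to about 2 mm. A picture is of the moment at which its call begins: read the wrist's pose just before it. get_calibration takes no time and is no camera call; for the wrist camera it gives the pose at the moment of the call.
- job_done(): hands the job in; it is judged then, once.
Trained networks look in the newest picture that a camera, given by its name, has taken for a name from the list of things; names that differ only in an ending like _2 or _b are one class to them, and where a whole thing is asked for, a point or a joint stands for the part that bears it (a point fixed in the world has none). Each returns a list of dicts, best first, with "score" (0 to 1); they miss things now and then, are a little off and sometimes report something else, mostly with a low value. They report only what shows in the picture. A call takes as long as a camera call. They do not tell look-alikes from the thing itself.
- recognise(camera, query): "point" ([x, y, z] in m, in world coordinates, good to about 4 mm: the middle of the surface that is visible of it).
- regions_of(camera, query): "pixels" (420x560 bool, what is visible of it).
The state is a dict: "time": time; "joint_pos": joint angles; "joint_vel": joint speeds; "joint_efforts": joint torques, N m; "tool_pos": TCP position; "tool_rot": TCP orientation; "contact_force": force on the tool from outside, world axes, zero at the start; "ft_torque": the same for the moment, N m; "gripper_width": opening from 0.0 (shut) to 1.0 (fully open); "grasp_force": force on a finger pad.
Only numpy, scipy, OpenCV 4.12 (cv2) and the standard library are available. Lean on these libraries where they do the work, as an engineer would, in place of code of your own. Each camera call takes 0.05 s, during which the arm holds its last target. There are 200 camera calls.

## Working session

There is one attempt and no reset: what is moved stays moved. The work goes in short steps, Python scripts to look and compute and a tool call to move; the robot and the scene stay as the last step left them, time stands still between calls to the robot, and variables do not carry over. Pictures are saved under pics/ and viewed, at most 10 in all, crops included, and the job is handed in when it is done.

Besides the shell and the picture viewer there is one more tool, called after "Call:" as name(argument=value, ...) on one line, values as JSON. apply_moves: Moves the arm, as the interface text tells. Its arguments: {"type":"object","properties":{"targets":{"type":"array"}},"required":["targets"]}

```bash
mkdir -p pics; ls
cat > h.py <<'E'
import numpy as np, cv2
from plant import *
def save(c,n):
    f=grab_frame(c); cv2.imwrite(f'pics/{n}.png',f[:,:,::-1]); return f
def project(c,P):
    k=get_calibration(c);T=np.array(k['pose']);K=np.array(k['camera_matrix'])
    p=np.linalg.inv(T)@np.r_[P,1]; q=K@np.array([p[0],-p[1],-p[2]]); return q[:2]/q[2]
def onplane(c,uv,z):
    k=get_calibration(c);T=np.array(k['pose']);K=np.array(k['camera_matrix'])
    d=np.linalg.inv(K)@np.r_[uv,1]; d=T[:3,:3]@np.array([d[0],-d[1],-d[2]]); o=T[:3,3]
    return o+d*(z-o[2])/d[2]
E
python3 - <<'E'
from h import *
print(state())
for c in ('scene','side'):
    save(c,c+'0'); print(c,get_calibration(c))
    for q in ('book','leaf','leaf_tab','honey_jar','espresso_cup','teaspoon'):
        print(q,[(np.round(r['point'],3),round(r['score'],2)) for r in recognise(c,q)])
E
```

```text
pics
{'time': 0.0, 'joint_pos': array([-1.33401592e+00,  5.33516277e-02,  1.61424482e+00, -2.78069678e-08,
        1.47595911e+00, -1.18997606e-01]), 'joint_vel': array([-0.00138619,  0.00024787,  0.00100972, -0.00085975,  0.00213821,
        0.00174699]), 'joint_efforts': array([ 7.16131854e-04, -3.93684232e+01, -3.70174313e+01,  3.51254403e-05,
        7.16331677e-03,  4.32437488e-06]), 'tool_pos': array([ 0.21757227, -0.58532308,  0.25209557]), 'tool_rot': array([-9.79746603e-04,  9.84218956e-01,  1.76952206e-01, -5.77793115e-05]), 'contact_force': array([-0.29031338, -0.20971143, -0.67131258]), 'ft_torque': array([0.03469029, 0.01067341, 0.00363451]), 'grasp_force': 0.0, 'gripper_width': 0.9990968381326982}
scene {'camera_matrix': array([[470.57576132,   0.        , 284.23315927],
       [  0.        , 470.57576132, 208.96301732],
       [  0.        ,   0.        ,   1.        ]]), 'pose': array([[-0.66607198,  0.4493704 , -0.59532711, -0.35486259],
       [-0.7458121 , -0.41259006,  0.52300454,  0.75157187],
       [-0.01060329,  0.79236083,  0.60996056,  0.9092548 ],
       [ 
[... 513 characters left out ...]
8.87632862, 204.90995784],
       [  0.        ,   0.        ,   1.        ]]), 'pose': array([[ 0.99782245,  0.05150888, -0.04119694,  0.43279045],
       [-0.06594585,  0.7906996 , -0.60864217, -0.73876351],
       [ 0.00122393,  0.61003359,  0.79237461,  1.01748681],
       [ 0.        ,  0.        ,  0.        ,  1.        ]])}
book [(array([0.471, 0.045, 0.018]), 0.76)]
leaf [(array([0.47 , 0.031, 0.047]), 0.85)]
leaf_tab [(array([0.468, 0.029, 0.048]), 0.92)]
honey_jar [(array([0.444, 0.162, 0.075]), 0.86), (array([ 0.481, -0.265,  0.088]), 0.75), (array([0.454, 0.353, 0.064]), 0.69)]
espresso_cup [(array([ 0.524, -0.073,  0.017]), 0.36)]
teaspoon [(array([0.593, 0.108, 0.008]), 0.63)]
```

View pics/scene0.png

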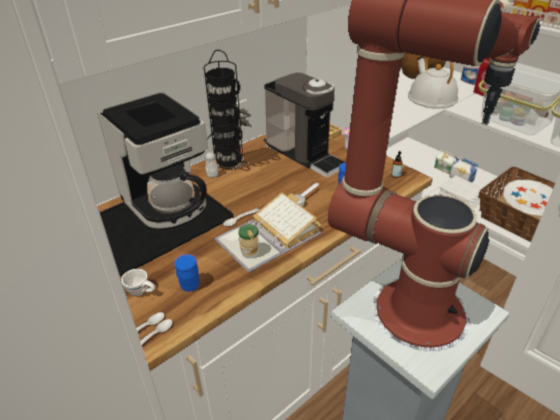

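View pics/side0.png

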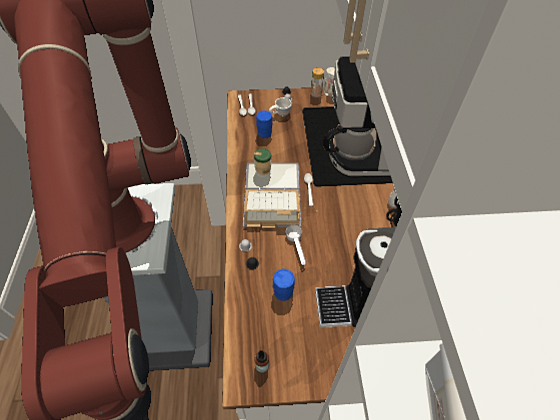

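The scene view shows the honey jar at about (248,240) on the pale left cover and the leaf ajar at (285,215). A blue look-alike is at (187,273). In the side view the jar is at (262,160), the cover at (272,176) and the leaf at (272,205). I'll zoom in to get the book pose.

Run:
```python
import cv2
a=cv2.imread('pics/side0.png')[140:240,225:325]; b=cv2.imread('pics/scene0.png')[185:275,205:335]
cv2.imwrite('pics/z0.png',cv2.hconcat([cv2.resize(a,(400,400),interpolation=2),cv2.resize(b,(400,277),interpolation=2) if 0 else cv2.copyMakeBorder(cv2.resize(b,(390,270),interpolation=2),0,130,0,0,0)]))
```

```text
(no output)
```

View pics/z0.png

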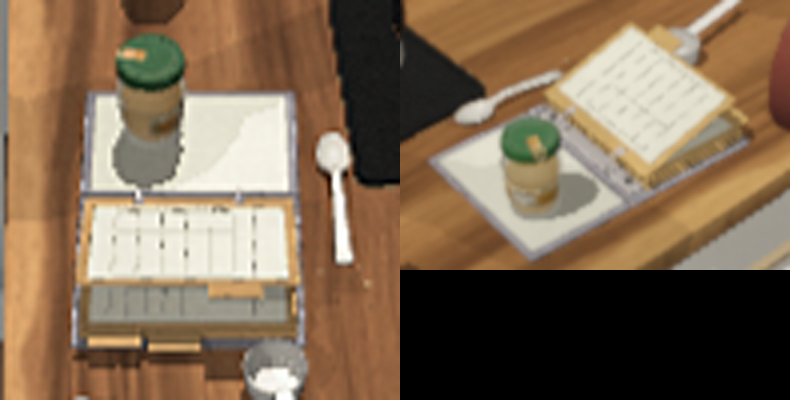

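Run:
```python
from h import *
for n,uv,z in (('nl',(246.75,163.25),.004),('fl',(298.5,163.25),.004),('nr',(243.75,226.25),.002),('fr',(299.5,226.25),.002),('lid',(262.75,154.5),.089)):
    print(n,onplane('side',uv,z).round(4))
for n,uv,z in (('fl',(215.7,238.3),.004),('nl',(248.3,271),.004),('nr',(321,231.7),.004),('lid',(248.7,231.7),.089)):
    print(n,onplane('scene',uv,z).round(4))
for c in('side','scene'):
  for y in (.08,.085,.09):
    print(c,y,[ (a,project(c,[.47+.035-.0,y-.133*np.cos(a)+0.0075*np.sin(a),.013+.133*np.sin(a)+.0075*np.cos(a)]).round(1)) for a in (.25,.35,.45,.6)])
```

```text
nl [0.3924 0.2246 0.004 ]
fl [0.5677 0.2132 0.004 ]
nr [ 0.3782 -0.0331  0.002 ]
fr [ 0.5458 -0.044   0.002 ]
lid [0.4471 0.1785 0.089 ]
fl [0.5593 0.2167 0.004 ]
nl [0.3897 0.2294 0.004 ]
nr [ 0.3726 -0.0313  0.004 ]
lid [0.4356 0.1856 0.089 ]
side 0.08 [(0.25, array([286.4, 217.8])), (0.35, array([286.3, 214. ])), (0.45, array([286.3, 209.9])), (0.6, array([286.1, 203.3]))]
side 0.085 [(0.25, array([286.3, 216.5])), (0.35, array([286.2, 212.6])), (0.45, array([286.1, 208.5])), (0.6, array([285.9, 202. ]))]
side 0.09 [(0.25, array([286.1, 215.1])), (0.35, array([286.1, 211.2])), (0.45, array([286. , 207.1])), (0.6, array([285.8, 200.6]))]
scene 0.08 [(0.25, array([294.6, 196.8])), (0.35, array([293.5, 194.1])), (0.45, array([292.1, 191.7])), (0.6, array([289.4, 188.6]))]
scene 0.085 [(0.25, array([293.4, 197.4])), (0.35, array([292.3, 194.7])), (0.45, array([290.9, 192.3])), (0.6, array([288.1, 189.2]))]
scene 0.09 [(0.25, array([292.2, 198.1])), (0.35, array([291.1, 195.4])), (0.45, array([289.6, 193. ])), (0.6, array([286.9, 189.9]))]
```

Call:
apply_moves(targets=[{"translation": [0.3,0,0],"twist": 0.84,"hand": 1},{"translation": [0.3,0,0],"twist": 0.84,"hand": 1},{"translation": [0.3,0,0],"twist": 0.84,"hand": 1},{"translation": [0.3,0,0],"twist": 0.84,"hand": 1},{"translation": [0.3,0,0],"twist": 0.84,"hand": 1},{"translation": [0,-0.4,0],"twist": 0,"hand": 1},{"translation": [0,-0.4,0],"twist": 0,"hand": 1},{"translation": [0,-0.4,0],"twist": 0,"hand": 1}])

```text
time: 1.5
tool_pos: [0.372, -0.437, 0.2528]
tool_rot: [-0.0, 0.999, -0.032, -0.0]
contact_force: [0.1, -0.0, 0.9]
gripper_width: 1.004
grasp_force: 0.0
```

Call:
apply_moves(targets=[{"translation": [0,-0.4,0],"twist": 0,"hand": 1},{"translation": [0,-0.4,0],"twist": 0,"hand": 1},{"translation": [0,-0.4,0],"twist": 0,"hand": 1},{"translation": [0,-0.4,0],"twist": 0,"hand": 1},{"translation": [0,-0.4,0],"twist": 0,"hand": 1},{"translation": [0,-0.4,0],"twist": 0,"hand": 1},{"translation": [0,-0.4,0],"twist": 0,"hand": 1},{"translation": [0,-0.4,0],"twist": 0,"hand": 1}])

```text
time: 2.3
tool_pos: [0.3921, -0.1175, 0.2536]
tool_rot: [0.0, 0.999, -0.032, 0.001]
contact_force: [0.5, 0.6, -0.7]
gripper_width: 1.002
grasp_force: 0.0
```

Call:
apply_moves(targets=[{"translation": [0.04,-0.4,0],"twist": 0,"hand": 1},{"translation": [0.04,-0.4,0],"twist": 0,"hand": 1},{"translation": [0.04,-0.4,0],"twist": 0,"hand": 1},{"translation": [0.04,-0.4,0],"twist": 0,"hand": 1},{"translation": [0.04,-0.4,0],"twist": 0,"hand": 1},{"translation": [0.04,-0.4,0],"twist": 0,"hand": 1},{"translation": [0.04,-0.4,0],"twist": 0,"hand": 1},{"translation": [0.02,-0.22,0],"twist": 0,"hand": 1}])

```text
time: 3.1
tool_pos: [0.4415, 0.1831, 0.2535]
tool_rot: [-0.0, 1.0, -0.031, 0.0]
contact_force: [0.7, -1.2, -0.1]
gripper_width: 0.997
grasp_force: 0.0
```

Run:
```python
from h import *
s=state(); print(s['tool_pos'],get_calibration('wrist')['pose'].round(3))
save('wrist','w1')
r=regions_of('wrist','honey_jar')
for q in r: print(q['score'],np.argwhere(q['pixels']).mean(0),np.argwhere(q['pixels']).min(0),np.argwhere(q['pixels']).max(0))
for c in ('wrist',): print([(np.round(a['point'],3),round(a['score'],2)) for a in recognise(c,'honey_jar')])
B=lambda x,y,z:np.array([.469+x*.998+y*.064,.092-x*.064+y*.998,z])
for P in ((-.0885,.132,.004),(.0885,.132,.004),(-.0885,-.132,.004),(.0885,-.132,.004),(-.04,0,.027),(.04,0,.027)): print(P,project('wrist',B(*P)).round(1))
```

```text
[0.44150742 0.18312793 0.25352205] [[-0.061  0.944  0.324  0.525]
 [-0.998 -0.058 -0.021  0.179]
 [-0.001 -0.325  0.946  0.373]
 [ 0.     0.     0.     1.   ]]
0.93 [188.8174633  277.86639067] [158 251] [219 305]
0.58 [184.0962299  105.19035065] [155  64] [216 147]
[(array([0.46 , 0.359, 0.084]), 0.97), (array([0.449, 0.176, 0.089]), 0.95)]
(-0.0885, 0.132, 0.004) [244.6 218.4]
(0.0885, 0.132, 0.004) [239.3  73.5]
(-0.0885, -0.132, 0.004) [441.6 218.8]
(0.0885, -0.132, 0.004) [470.1  74.1]
(-0.04, 0, 0.027) [350.1 187.9]
(0.04, 0, 0.027) [356.  118.8]
```

View pics/w1.png

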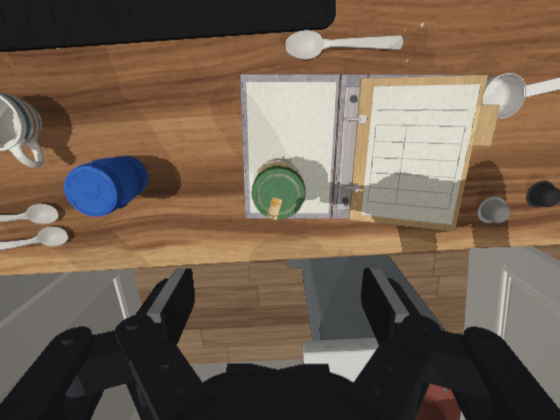

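The wrist view confirms the book pose, with the left cover corners at (245,218) and (241,75) matching the prediction to about 2 px. The jar lid is at (278,193), the blue jar at (93,190), and the leaf's outer corners are at (487,76) and (459,228).

Run:
```python
from h import *
c='wrist'
print(onplane(c,(278,193),.089),onplane(c,(93,190),.085))
B=lambda x,y,z:np.array([.469+x*.998+y*.064,.092-x*.064+y*.998,z])
for a in (.25,.3,.35,.4,.45,.5,.55,.6):
    f=lambda x,r:project(c,B(x,-r*np.cos(a)+.0075*np.sin(a),.013+r*np.sin(a)+.0075*np.cos(a))).round(1)
    print(a,f(.0825,.125),f(-.0825,.125),f(.035,.141))
```

```text
[0.44545275 0.18128867 0.089     ] [0.45897252 0.36782258 0.085     ]
0.25 [485.3  75.5] [452.8 228.2] [492.1 125.1]
0.3 [487.2  74.8] [453.9 230.2] [494.4 125.4]
0.35 [488.8  74.1] [454.8 232.1] [496.4 125.8]
0.4 [490.1  73.5] [455.3 234.1] [498.  126.2]
0.45 [491.1  72.8] [455.5 236.2] [499.2 126.5]
0.5 [491.6  72.1] [455.4 238.2] [500.1 126.9]
0.55 [491.8  71.4] [455.  240.2] [500.5 127.2]
0.6 [491.5  70.7] [454.2 242.2] [500.5 127.6]
```

Call:
apply_moves(targets=[{"translation": [0.02,0.01,0.4],"twist": 0,"hand": 1},{"translation": [0.01,0.01,0.4],"twist": 0,"hand": 1},{"translation": [0,0,0.4],"twist": 0,"hand": 1},{"translation": [0,0,0.4],"twist": 0,"hand": 1},{"translation": [0,0,0.25],"twist": 0,"hand": 1},{"translation": [0,0,0.2],"twist": 0,"hand": 1},{"translation": [0,0,0],"twist": 0,"hand": 0.84},{"translation": [0,0,0],"twist": 0,"hand": 0.84}])

```text
time: 4.05
tool_pos: [0.4449, 0.1777, 0.0491]
tool_rot: [0.0, 0.999, -0.033, 0.0]
contact_force: [-0.6, 0.7, 0.8]
gripper_width: 0.843
grasp_force: 0.0
```

Call:
apply_moves(targets=[{"translation": [0,-0.08,0],"twist": 0,"hand": 0.84},{"translation": [0,-0.08,0],"twist": 0,"hand": 0.84},{"translation": [0,-0.08,0],"twist": 0,"hand": 0.84},{"translation": [0,-0.08,0],"twist": 0,"hand": 0.84},{"translation": [0,-0.08,0],"twist": 0,"hand": 0.84},{"translation": [0,-0.08,0],"twist": 0,"hand": 0.84},{"translation": [0,-0.08,0],"twist": 0,"hand": 0.84},{"translation": [0,-0.08,0],"twist": 0,"hand": 0.84}])

```text
time: 4.85
tool_pos: [0.449, 0.2427, 0.049]
tool_rot: [0.0, 0.999, -0.032, 0.001]
contact_force: [0.7, -4.3, 2.9]
gripper_width: 0.839
grasp_force: 2.4
```

Call:
apply_moves(targets=[{"translation": [0,-0.06,0],"twist": 0,"hand": 0.84},{"translation": [0,-0.06,0],"twist": 0,"hand": 0.84},{"translation": [0,-0.06,0],"twist": 0,"hand": 0.84},{"translation": [0,-0.05,0],"twist": 0,"hand": 0.84},{"translation": [0,-0.04,0],"twist": 0,"hand": 0.84},{"translation": [0,0,0],"twist": 0,"hand": 0.84}])

```text
time: 5.45
tool_pos: [0.4502, 0.2699, 0.0481]
tool_rot: [-0.001, 0.999, -0.032, -0.0]
contact_force: [-0.5, -1.2, -0.7]
gripper_width: 0.842
grasp_force: 0.6
```

Run:
```python
from h import *
print(state()['tool_pos'])
a=save('side','s2')[90:240,200:340]; b=save('scene','c2')[185:300,160:335]
cv2.imwrite('pics/z2.png',np.hstack([cv2.resize(a,(395,423)),cv2.copyMakeBorder(cv2.resize(b,(400,263)),0,160,0,0,0)])[:,:,::-1])
```

```text
[0.45016846 0.26989806 0.04813364]
```

View pics/z2.png

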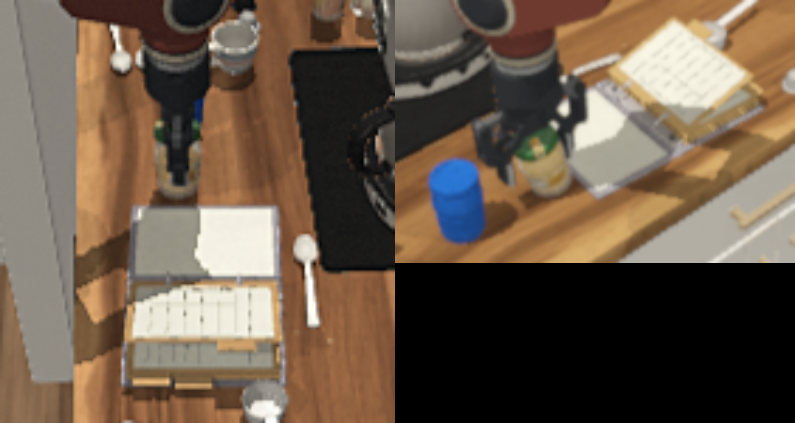

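Call:
apply_moves(targets=[{"translation": [0,0.03,0],"twist": 0,"hand": 0.95},{"translation": [0,0,0],"twist": 0,"hand": 0.95},{"translation": [0,0,0],"twist": 0,"hand": 0.95},{"translation": [0,0,-0.2],"twist": 0,"hand": 0.95},{"translation": [0,0,-0.4],"twist": 0,"hand": 0.95},{"translation": [0,0,-0.4],"twist": 0,"hand": 0.95},{"translation": [0,0,-0.4],"twist": 0,"hand": 0.95},{"translation": [0,0,-0.3],"twist": 0,"hand": 0.95}])

```text
time: 6.35
tool_pos: [0.4507, 0.2667, 0.2215]
tool_rot: [-0.001, 0.999, -0.032, 0.002]
contact_force: [0.2, 0.4, 0.3]
gripper_width: 0.947
grasp_force: 0.0
```

Call:
apply_moves(targets=[{"translation": [0.02,0.42,0],"twist": 0,"hand": 0},{"translation": [0.02,0.42,0],"twist": 0,"hand": 0},{"translation": [0.02,0.42,0],"twist": 0,"hand": 0},{"translation": [0.02,0.42,0],"twist": 0,"hand": 0},{"translation": [0.02,0.42,0],"twist": 0,"hand": 0},{"translation": [0.02,0.42,0],"twist": 0,"hand": 0},{"translation": [0.02,0.42,0],"twist": 0,"hand": 0},{"translation": [0.02,0.4,0],"twist": 0,"hand": 0}])

```text
time: 7.15
tool_pos: [0.4445, -0.0697, 0.2185]
tool_rot: [-0.0, 0.999, -0.032, 0.001]
contact_force: [0.9, -0.1, -0.2]
gripper_width: 0.001
grasp_force: 0.0
```

Call:
apply_moves(targets=[{"translation": [0,0,0],"twist": -0.98,"hand": 0},{"translation": [0,0,0],"twist": -0.98,"hand": 0},{"translation": [0,0,0],"twist": -0.98,"hand": 0},{"translation": [0,0,0],"twist": -0.98,"hand": 0},{"translation": [0,0,0],"twist": -0.98,"hand": 0},{"translation": [0,0,0],"twist": -0.98,"hand": 0},{"translation": [0,0,0],"twist": -0.98,"hand": 0},{"translation": [0,0,0],"twist": -0.98,"hand": 0}])

```text
time: 7.95
tool_pos: [0.4447, -0.068, 0.2183]
tool_rot: [-0.0, 0.935, 0.354, 0.0]
contact_force: [0.7, -0.4, -0.6]
gripper_width: 0.005
grasp_force: 0.0
```

Call:
apply_moves(targets=[{"translation": [0,0,0],"twist": -0.98,"hand": 0},{"translation": [0,0,0],"twist": -0.98,"hand": 0},{"translation": [0,0,0],"twist": -0.98,"hand": 0},{"translation": [0,0,0],"twist": -0.98,"hand": 0},{"translation": [0,0,0],"twist": -0.98,"hand": 0},{"translation": [0,0,0],"twist": -0.98,"hand": 0},{"translation": [0,0,0],"twist": -0.98,"hand": 0},{"translation": [0,0,0],"twist": -0.98,"hand": 0}])

```text
time: 8.75
tool_pos: [0.4447, -0.068, 0.2183]
tool_rot: [0.0, 0.729, 0.684, 0.0]
contact_force: [0.2, -0.3, 0.1]
gripper_width: 0.001
grasp_force: 0.0
```

Run:
```python
from h import *
print(state()['tool_pos'],state()['joint_pos'])
a=save('side','s3')[90:240,200:340]; b=save('scene','c3')[185:300,160:335]
cv2.imwrite('pics/z3.png',np.hstack([cv2.resize(a,(395,423)),cv2.copyMakeBorder(cv2.resize(b,(400,263)),0,160,0,0,0)])[:,:,::-1])
for c in ('side','scene'):print([(np.round(a['point'],3),round(a['score'],2)) for a in recognise(c,'honey_jar')])
```

```text
[ 0.44471727 -0.06799819  0.21826364] [-3.17890838e-01 -3.66011949e-01  2.04398455e+00  8.25143238e-04
  1.46310698e+00 -2.54951924e-01]
[(array([ 0.479, -0.266,  0.088]), 0.9)]
[(array([0.444, 0.38 , 0.064]), 0.91), (array([0.43 , 0.26 , 0.063]), 0.81), (array([ 0.467, -0.239,  0.059]), 0.63)]
```

View pics/z3.png

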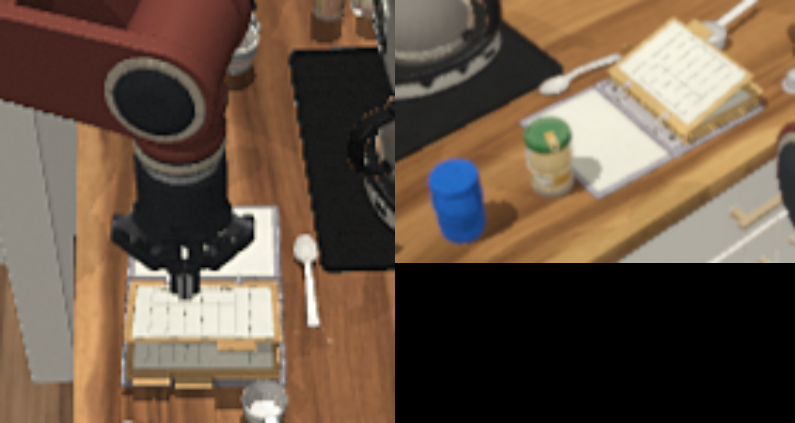

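Run:
```python
from h import *
print(onplane('scene',(226.5,242.7),.085))
```

```text
[0.44382955 0.25374407 0.085     ]
```

Call:
apply_moves(targets=[{"translation": [-0.04,0.03,0.3],"twist": 0,"hand": 0},{"translation": [0,0,0.4],"twist": 0,"hand": 0},{"translation": [0,0,0.4],"twist": 0,"hand": 0},{"translation": [0,0,0.4],"twist": 0,"hand": 0},{"translation": [0,0,0.18],"twist": 0,"hand": 0},{"translation": [0.1,0,0],"twist": 0,"hand": 0},{"translation": [0.1,0,0],"twist": 0,"hand": 0},{"translation": [0.05,0,0],"twist": 0,"hand": 0}])

```text
time: 9.75
tool_pos: [0.4505, -0.0467, 0.0522]
tool_rot: [0.001, 0.73, 0.683, 0.001]
contact_force: [0.5, -0.4, 0.1]
gripper_width: -0.0
grasp_force: 0.0
```

Run:
```python
from h import *
a=save('side','s4')[110:190,220:320]; b=save('scene','c4')[220:280,195:275]
cv2.imwrite('pics/z4.png',np.hstack([cv2.resize(a,(395,316),interpolation=2),cv2.copyMakeBorder(cv2.resize(b,(400,300),interpolation=2),0,16,0,0,0)])[:,:,::-1])
r=regions_of('scene','honey_jar')
for q in r: print(q['score'],np.argwhere(q['pixels']).min(0),np.argwhere(q['pixels']).max(0))
for y in (.25,.255,.26,.265):
  print(y,[project('scene',[.446+dx,y+dy,z]).round(1) for z in (0,.085) for dx,dy in ((0,0),(-.0188,.0227),(.0188,-.0227),(-.0227,-.0188))])
```

```text
0.87 [162 338] [192 355]
0.74 [254 175] [290 199]
0.72 [235 217] [270 238]
0.25 [array([229.8, 264.8]), array([227.2, 272.5]), array([232.3, 257.5]), array([240.3, 265.9]), array([227.2, 241.7]), array([224.4, 249.2]), array([229.8, 234.4]), array([238.1, 242.7])]
0.255 [array([228.3, 265.7]), array([225.7, 273.4]), array([230.9, 258.3]), array([238.8, 266.8]), array([225.6, 242.5]), array([222.8, 250. ]), array([228.3, 235.3]), array([236.5, 243.5])]
0.26 [array([226.8, 266.6]), array([224.1, 274.3]), array([229.4, 259.2]), array([237.3, 267.6]), array([224.1, 243.4]), array([221.2, 250.9]), array([226.8, 236.1]), array([235. , 244.4])]
0.265 [array([225.4, 267.5]), array([222.6, 275.2]), array([228., 260.]), array([235.9, 268.5]), array([222.5, 244.2]), array([219.6, 251.8]), array([225.3, 236.9]), array([233.5, 245.3])]
```

View pics/z4.png

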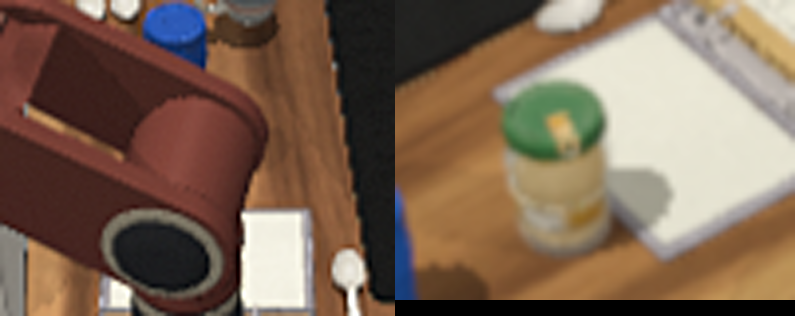

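Call:
apply_moves(targets=[{"translation": [-0.1,0,0],"twist": 0,"hand": 0},{"translation": [0,0,-0.4],"twist": 0,"hand": 0},{"translation": [0,0,-0.4],"twist": 0,"hand": 0},{"translation": [0,0,-0.4],"twist": 0,"hand": 0},{"translation": [0,0,-0.4],"twist": 0,"hand": 0},{"translation": [0.4,0,-0.3],"twist": 0,"hand": 0},{"translation": [0.4,0,0],"twist": 0,"hand": 0},{"translation": [0.4,0,0],"twist": 0,"hand": 0}])

```text
time: 10.7
tool_pos: [0.4575, 0.0625, 0.243]
tool_rot: [0.002, 0.731, 0.682, 0.002]
contact_force: [0.2, -0.6, -0.4]
gripper_width: 0.002
grasp_force: 0.0
```

Run:
```python
from h import *
print(state()['tool_pos'])
save('wrist','w5')
for q in regions_of('wrist','honey_jar'): print(q['score'],np.argwhere(q['pixels']).min(0),np.argwhere(q['pixels']).max(0))
B=lambda x,y,z:np.array([.469+x*.998+y*.064,.092-x*.064+y*.998,z])
for P in ((-.0885,.132,.004),(.0885,.132,.004)): print(project('wrist',B(*P)).round(1))
for y in (.25,.255,.26,.265): print(y,project('wrist',[.446,y,.085]),project('wrist',[.446,y,0]))
```

```text
[0.45746569 0.06246808 0.24296236]
0.8 [  0 222] [ 28 278]
[204.2  34.1]
[370.4  34.4]
0.25 [248.58691407 -26.42449044] [256.04021819   8.86906341]
0.255 [247.98022298 -34.2118389 ] [255.63107475   3.30137706]
0.26 [247.36487281 -42.11033347] [255.21762573  -2.32490033]
0.265 [246.74067682 -50.12237079] [254.79980281  -8.01069852]
```

View pics/w5.png

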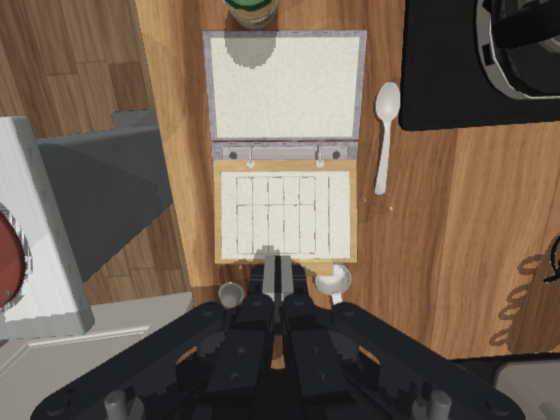

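The wrist view shows the jar at (250,5) with its near base edge at row 28. The cover edge is at row 31, so the jar stands clear of the book at world y≈0.26. I'll go back to the leaf.

Call:
apply_moves(targets=[{"translation": [-0.45,0,0],"twist": 0,"hand": 0},{"translation": [-0.45,0,0],"twist": 0,"hand": 0},{"translation": [-0.45,-0.01,0],"twist": 0,"hand": 0},{"translation": [0,0,0.4],"twist": 0,"hand": 0},{"translation": [0,0,0.4],"twist": 0,"hand": 0},{"translation": [0,0,0.4],"twist": 0,"hand": 0},{"translation": [0,0,0.4],"twist": 0,"hand": 0},{"translation": [0,0,0.3],"twist": 0,"hand": 0}])

```text
time: 11.6
tool_pos: [0.4449, -0.0735, 0.048]
tool_rot: [-0.001, 0.731, 0.683, -0.001]
contact_force: [0.9, 0.1, -0.8]
gripper_width: 0.003
grasp_force: 0.0
```

Call:
apply_moves(targets=[{"translation": [0.1,0,0],"twist": 0,"hand": 0},{"translation": [0.1,0,0],"twist": 0,"hand": 0},{"translation": [0.08,0,0],"twist": 0,"hand": 0},{"translation": [0.03,0,0],"twist": 0,"hand": 0}])

```text
time: 12.0
tool_pos: [0.4502, -0.0409, 0.0527]
tool_rot: [0.002, 0.73, 0.684, 0.001]
contact_force: [-0.4, 0.1, 0.1]
gripper_width: 0.002
grasp_force: 0.0
```

Call:
apply_moves(targets=[{"translation": [0.03,0,0],"twist": 0,"hand": 0},{"translation": [0.03,0,0],"twist": 0,"hand": 0}])

```text
time: 12.2
tool_pos: [0.4496, -0.0352, 0.0514]
tool_rot: [0.001, 0.73, 0.683, 0.001]
contact_force: [-0.3, 0.2, -0.5]
gripper_width: -0.002
grasp_force: 0.0
```

Call:
apply_moves(targets=[{"translation": [0.02,0,-0.02],"twist": 0,"hand": 0},{"translation": [0.02,0,-0.03],"twist": 0,"hand": 0}])

```text
time: 12.4
tool_pos: [0.4491, -0.0317, 0.0555]
tool_rot: [0.001, 0.73, 0.683, -0.0]
contact_force: [-0.7, -4.3, 0.0]
gripper_width: 0.002
grasp_force: 1.7
```

Call:
apply_moves(targets=[{"translation": [0.02,0,-0.05],"twist": 0,"hand": 0},{"translation": [0.02,0,-0.05],"twist": 0,"hand": 0},{"translation": [0.02,0,-0.05],"twist": 0,"hand": 0}])

```text
time: 12.7
tool_pos: [0.4494, -0.0253, 0.0707]
tool_rot: [-0.0, 0.73, 0.683, -0.0]
contact_force: [0.2, -1.5, -0.4]
gripper_width: -0.0
grasp_force: 0.5
```

Call:
apply_moves(targets=[{"translation": [0.04,0,-0.07],"twist": 0,"hand": 0},{"translation": [0.05,0,-0.07],"twist": 0,"hand": 0},{"translation": [0.05,0,-0.07],"twist": 0,"hand": 0},{"translation": [0.06,0,-0.06],"twist": 0,"hand": 0},{"translation": [0.06,0,-0.06],"twist": 0,"hand": 0}])

```text
time: 13.2
tool_pos: [0.4512, 0.001, 0.104]
tool_rot: [0.0, 0.73, 0.683, -0.0]
contact_force: [-1.1, -2.1, 0.2]
gripper_width: 0.001
grasp_force: 0.6
```

Call:
apply_moves(targets=[{"translation": [0.07,0,-0.05],"twist": 0,"hand": 0},{"translation": [0.07,0,-0.04],"twist": 0,"hand": 0},{"translation": [0.08,0,-0.04],"twist": 0,"hand": 0},{"translation": [0.08,0,-0.03],"twist": 0,"hand": 0},{"translation": [0.08,0,-0.02],"twist": 0,"hand": 0},{"translation": [0.08,0,-0.02],"twist": 0,"hand": 0},{"translation": [0.08,0,0],"twist": 0,"hand": 0}])

```text
time: 13.9
tool_pos: [0.4556, 0.0536, 0.1264]
tool_rot: [0.002, 0.729, 0.684, -0.002]
contact_force: [-13.8, -10.2, 25.1]
gripper_width: -0.005
grasp_force: 19.8
```

Run:
```python
from h import *
print(state()['tool_pos'],state()['contact_force'])
a=save('side','s6')[120:270,200:340]; b=save('scene','c6')[145:260,190:365]
cv2.imwrite('pics/z6.png',np.hstack([cv2.resize(a,(395,423)),cv2.copyMakeBorder(cv2.resize(b,(400,263)),0,160,0,0,0)])[:,:,::-1])
```

```text
[0.45556892 0.05363919 0.12642081] [-13.81257099 -10.24783644  25.06358554]
```

View pics/z6.png

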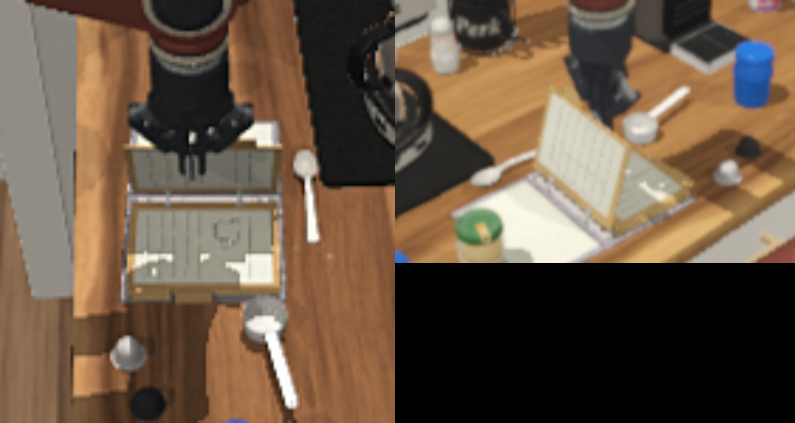

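Call:
apply_moves(targets=[{"translation": [-0.1,0,-0.05],"twist": 0,"hand": 0},{"translation": [-0.1,0,0],"twist": 0,"hand": 0},{"translation": [0,-0.15,0],"twist": 0,"hand": 0},{"translation": [0,-0.2,0],"twist": 0,"hand": 0},{"translation": [0.1,0,0],"twist": 0,"hand": 0}])

```text
time: 14.5
tool_pos: [0.4172, 0.0466, 0.1267]
tool_rot: [-0.001, 0.731, 0.682, -0.001]
contact_force: [-0.6, 0.5, -1.2]
gripper_width: -0.003
grasp_force: 0.0
```

Call:
apply_moves(targets=[{"translation": [0.08,0,0],"twist": 0,"hand": 0},{"translation": [0.05,0,0],"twist": 0,"hand": 0},{"translation": [0.05,0,0],"twist": 0,"hand": 0}])

```text
time: 14.8
tool_pos: [0.4211, 0.0652, 0.1284]
tool_rot: [0.0, 0.73, 0.683, -0.0]
contact_force: [0.3, -0.4, 1.4]
gripper_width: 0.001
grasp_force: 0.5
```

Call:
apply_moves(targets=[{"translation": [0.08,0,0],"twist": 0,"hand": 0},{"translation": [0.08,0,0],"twist": 0,"hand": 0},{"translation": [0.08,0,0],"twist": 0,"hand": 0},{"translation": [0.08,0,0],"twist": 0,"hand": 0}])

```text
time: 15.2
tool_pos: [0.4226, 0.0974, 0.1281]
tool_rot: [0.0, 0.73, 0.683, -0.0]
contact_force: [-0.0, -1.4, -0.9]
gripper_width: -0.003
grasp_force: 0.5
```

Call:
apply_moves(targets=[{"translation": [0.08,0,0],"twist": 0,"hand": 0},{"translation": [0.08,0,0],"twist": 0,"hand": 0},{"translation": [0.08,0,0.02],"twist": 0,"hand": 0},{"translation": [0.08,0,0.04],"twist": 0,"hand": 0}])

```text
time: 15.6
tool_pos: [0.425, 0.1294, 0.1225]
tool_rot: [0.0, 0.73, 0.683, 0.0]
contact_force: [-0.1, -0.8, 1.5]
gripper_width: -0.001
grasp_force: 0.4
```

Call:
apply_moves(targets=[{"translation": [0.07,0,0.07],"twist": 0,"hand": 0},{"translation": [0.07,0,0.08],"twist": 0,"hand": 0},{"translation": [0.06,0,0.08],"twist": 0,"hand": 0},{"translation": [0.06,0,0.08],"twist": 0,"hand": 0},{"translation": [0.06,0,0.08],"twist": 0,"hand": 0}])

```text
time: 16.1
tool_pos: [0.4267, 0.1609, 0.0823]
tool_rot: [-0.0, 0.73, 0.683, -0.0]
contact_force: [0.4, -0.1, -0.4]
gripper_width: -0.003
grasp_force: 0.3
```

Call:
apply_moves(targets=[{"translation": [0.04,0,0.08],"twist": 0,"hand": 0},{"translation": [0.02,0,0.08],"twist": 0,"hand": 0},{"translation": [0,0,0.08],"twist": 0,"hand": 0},{"translation": [0,0,0.08],"twist": 0,"hand": 0},{"translation": [0,0,0.08],"twist": 0,"hand": 0}])

```text
time: 16.6
tool_pos: [0.4273, 0.1664, 0.0427]
tool_rot: [-0.0, 0.73, 0.683, 0.0]
contact_force: [0.2, 0.8, -0.2]
gripper_width: 0.001
grasp_force: 0.3
```

Call:
apply_moves(targets=[{"translation": [0,0,0.06],"twist": 0,"hand": 0},{"translation": [0,0,0.06],"twist": 0,"hand": 0},{"translation": [0,0,0.03],"twist": 0,"hand": 0}])

```text
time: 16.9
tool_pos: [0.4272, 0.1663, 0.0287]
tool_rot: [-0.0, 0.73, 0.683, -0.001]
contact_force: [-9.2, -2.3, 23.3]
gripper_width: -0.002
grasp_force: 11.7
```

Call:
apply_moves(targets=[{"translation": [0,0,0],"twist": 0,"hand": 0},{"translation": [-0.1,0,-0.2],"twist": 0,"hand": 0},{"translation": [-0.1,0,-0.4],"twist": 0,"hand": 0},{"translation": [-0.2,0,-0.4],"twist": 0,"hand": 0},{"translation": [-0.4,0,-0.4],"twist": 0,"hand": 0},{"translation": [-0.4,0,-0.4],"twist": 0,"hand": 0},{"translation": [-0.4,0,0],"twist": 0,"hand": 0},{"translation": [-0.4,0,0],"twist": 0,"hand": 0}])

```text
time: 17.7
tool_pos: [0.4152, -0.0254, 0.2011]
tool_rot: [0.002, 0.73, 0.683, 0.001]
contact_force: [1.1, -0.1, -0.1]
gripper_width: -0.0
grasp_force: 0.0
```

Run:
```python
from h import *
print(state()['tool_pos'],state()['contact_force'])
a=save('side','s7')[90:240,200:340]; b=save('scene','c7')[215:275,190:290]
cv2.imwrite('pics/z7.png',np.hstack([cv2.resize(a,(395,423)),cv2.copyMakeBorder(cv2.resize(b,(400,240),interpolation=2),0,183,0,0,0)])[:,:,::-1])
B=lambda x,y,z:np.array([.469+x*.998+y*.064,.092-x*.064+y*.998,z])
for c in('side','scene'):
  for a in (2.9,3.0,3.07,3.14):
    f=lambda x,r:project(c,B(x,-r*np.cos(a)+.0075*np.sin(a),.013+r*np.sin(a)+.0075*np.cos(a))).round(1)
    print(c,a,f(.0825,.125),f(-.0825,.125),f(.035,.141))
```

```text
[ 0.41520056 -0.02538016  0.20110944] [ 1.11140638 -0.09922143 -0.07525554]
side 2.9 [296.5 157.6] [246.9 157.6] [282.1 153.4]
side 3.0 [296.3 159.8] [247.1 159.9] [282.1 156. ]
side 3.07 [296.2 161.6] [247.2 161.6] [282.1 157.9]
side 3.14 [296.1 163.4] [247.4 163.4] [282. 160.]
scene 2.9 [216.6 229. ] [249.2 260. ] [220.7 238.7]
scene 3.0 [216.6 232.5] [248.9 263.6] [220.6 242.7]
scene 3.07 [216.8 234.8] [249. 266.] [220.7 245.4]
scene 3.14 [217.1 237.1] [249.3 268.3] [221.1 247.9]
```

View pics/z7.png

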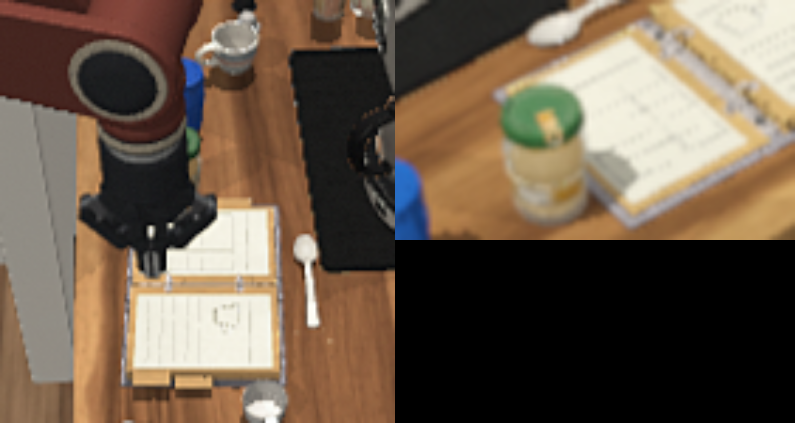

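The leaf lies flat: its far corner is at scene pixel (218,238), where 3.14 rad is predicted. The jar stands unchanged at (227,244), and the arm is clear of everything.

```bash
python3 -c "
from plant import job_done
print(job_done())"
```

```text
the job is handed in; nothing more can be done
None
```

I handed the job in after about 18 s of robot time: the honey jar stands upright on the worktop to the left of the book, the leaf lies flat on the left-hand cover, and the other things look undisturbed in the final pictures, though no verdict came back.

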